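# Release the lamp module from its spring-collar port

### The job

Take the lamp module out of the light source: pull the knurled spring collar fully up, turn it anticlockwise (seen from above) until you feel it meet its stop, without forcing it past the stop, and let it spring back down into the open notch. Then lift the module out and stand it gently upright on the flat steel tray beside the jar, leaving the collar down in the open notch and everything else where it is.

Things in the scene. Friction and masses are not known exactly. Their poses are not given: they have to be found in the camera images.
- housing: fixed white light-source housing, 200 (x) x 160 (y) x 70 mm high; origin at the centre of its underside; black control panel on its -x side. It stands left or right on the table, turned by up to 0.4 rad. The port with the collar is on its flat top.
- port (a point): point on the port's vertical axis at the height of the housing's flat top (30 mm to the -x side of the housing's centre), axes as the housing. The port neck rises 30 mm above it inside the collar. Around the collar's foot, 32 to 41 mm from the axis, stand a dark steel land (ring sector 13.5 mm high) and, further anticlockwise past the open notch, a stop post 22 mm high.
- collar_top (a point): centre of the collar's top face, moves with it; collar: knurled steel sleeve, 64 mm outer diameter, 40 mm high, when down from 4 to 44 mm above the housing top. Grip it from above across its diameter, the module's head between the fingers, fingertips 25 mm or more above the housing top to pass over tab, land and stop. Two inner lugs at its top edge hold the module's ears down while locked.
- collar_tab (a point): outer end of the collar's index tab, 39 mm from the axis, 9 mm above the housing top when down; tab 8 mm wide, 10 mm high, at the collar's lower edge. Locked, it points to housing +x in a notch, and the land on its anticlockwise side blocks turning. It passes over the land only with the collar pulled up more than 10 mm.
- pull (a joint): height of the collar above its rest, 0 (down) to 0.012 m (hard upper stop). A spring presses it down: about 7 N at rest, 14 N at full pull. It falls back by itself when let go.
- collar (a joint): turn of the collar about the vertical port axis, anticlockwise from above positive. 0 to 0.05 rad = locked. The tab meets the stop post somewhere between 1.0 and 1.45 rad (differs each time, not given); the open notch covers the last 0.1 rad before the stop. Turns freely (under 0.05 N m) between. If let go over the land the collar stays up.
- stopper (a joint): how far the sprung stop post has been pushed anticlockwise by the tab, rad; 0 untouched, starts to give at about 0.12 N m on the collar and then 6 N m per rad. It is damaged when pushed more than 0.07 rad.
- lamp: loose lamp module, 112 mm tall, 0.13 to 0.25 kg; origin at the centre of its foot's underside, z up. Foot: blade 42 (x) x 20 (y) mm, 60 high; bar of two ears 52 x 10 mm at 60 to 67; neck 26 mm across; round finned head 31 mm across at 86 to 112, to grasp. Plugged in, origin 30 mm below the housing top, x along housing x. Lift straight up 85 mm or more. Locked, it cannot come out.
- tray: fixed steel tray 140 (x) x 190 (y) mm, rim 18 mm high, wall and floor 4 mm thick, origin at the centre of its underside; the jar stands near its +y end, the rest is free.
- jar: bystander: small amber jar, 44 mm across, 55 mm tall, standing on the tray near its +y end; origin at the centre of its underside
- dishes: bystander: stack of three clear round dishes, 88 mm across, 41 mm high; origin at the centre of its underside
- objective: bystander: steel microscope objective standing upright, 38 mm across, 66 mm tall; origin at the centre of its underside
- tipbox: bystander: grey box with clear lid, 120 x 85 x 68 mm; origin at the centre of its underside
- flask: bystander: white bottle, 66 mm across, 130 mm tall; origin at the centre of its underside
- tuberack: bystander: white tube rack 150 x 60 x 70 mm; origin at the centre of its underside
- driver: bystander: black screwdriver, 170 mm long; origin on its length
Mind the look-alikes: they are no part of the job. Of the things like the tray, leave any that is black, green or turquoise; of the rest the larger one is meant.

How it is judged:
By the outcome, as a careful person would: the job done as asked, in the order asked, and still so for the second after the job is handed in, with the robot touching nothing.
It also fails if it takes over 66 s, if anything falls off the work surface, if the arm or the gripper's body presses on something with over 40 N, if the wrist force passes 120 N, or if a joint passes its speed limit or range.

### The arm

A 7-joint arm with a two-finger parallel gripper is mounted at the origin on the work surface. World frame = base frame: x ahead of the robot, y to its left, z up, the work surface at z = 0. Lengths are in mm, angles in rad, forces in N, time in s.
With the tool pointing down it reaches from about 400 to 875 mm from the base axis. Payload 4.4 kg.
Tool frame: the origin (TCP) lies at the very end of the fingers, on their centre line; the grasp point (between the pads) lies 19 mm behind it; z points along the fingers, y is the direction in which the jaws open and shut (so a half turn about z gives the same grasp; the last joint's range is limited). The gripper opens to 85 mm and grips with 20 to 120 N. Pads are 22 mm wide; open, the fingers measure 114 mm over their backs; the gripper's body (76 mm by 85 mm) begins 54 mm behind the grasp point. The pads swing forward as they close: fully open they stand 13 mm farther back than shut.
Start: joints at [1.121, 0.628, 0.038, 1.517, -0.027, 0.996, -0.02], TCP at [243.418, -602.715, 231.313] pointing down, gripper open.
Joint ranges: [-3.06, 3.06], [-0.37, 2.12], [-1.25, 1.32], [0.18, 2.47], [-1.1, 4.24], [0.23, 1.98], [-2.94, 2.94]. Speed limits (rad/s): [2.57, 2.57, 3.14, 3.14, 3.14, 3.14, 3.14].

### API

Orientations are given as [roll, pitch, yaw] about the fixed x, y, z axes, in that order (R = Rz(yaw) Ry(pitch) Rx(roll)).
In Python, from cell import read_state, get_image, calibration, finish_job gives the robot as it stands. The module is installed in compiled form; this text tells all that it offers.
- The arm moves only by the tool apply_moves, never from a script. Its argument "increments" is a list of rows, each an object of numbers: "tx", "ty", "tz": the shift along the world's x, y, z in m; "rx", "ry", "rz": the turn, a rotation vector about the world's x, y, z in units of 5 degrees (1.0 is 5 degrees); "claw": the finger opening in m, from 0 to 0.0854. In form: [{"tx": .., "ty": .., "tz": .., "rx": .., "ry": .., "rz": .., "claw": ..}, ...]. A call has 1 to 12 rows; each row is the pose to reach, as a shift and turn from the pose commanded when the call began; what a row does not reach only later rows make up. A row lasts 1/10 s, in which the tool goes at most 50 mm and 8.59 degrees, less where a joint would pass 70% of its speed; a pose out of reach is approached as far as the arm can. A call with a gripper value outside its range is refused whole. The fingers move at their own pace and stop on an object; the grip force is fixed at half the most. Time passes only in rows, so rows that repeat a pose let the fingers close. It gives the time, the measured TCP pose, the force and the opening at its end, in the units of the state.
- read_state(): the state, without advancing time (a new reading comes with each control period).
- get_image(name): name is "scene" or "top" or "wrist"; returns the picture (400x640x3 uint8, red, green, blue); there is no depth.
- calibration(name): a dict with "camera_matrix" (3x3 intrinsics, pixels), "origin" and "attitude" of the camera in the world. Camera axes: x right, y up, looking along -z (the intrinsics and any distortion apply to the point x, -y, -z); pixel columns grow to the right and rows downward; lengths in mm; the calibration is good to about 2 mm. A picture is of the moment at which its call begins: read the wrist's pose just before it. calibration takes no time and is no camera call; for the wrist camera it gives the pose at the moment of the call.
- finish_job(): hands the job in, once; it reports no verdict.
The state is a dict: "clock": time; "qpos": joint angles; "qd": joint speeds; "tau": joint torques, N m; "eef_pos": TCP position; "tool_rot": TCP orientation; "force": force on the tool from outside, world axes, zero at the start; "torque": the same for the moment, N m; "width": finger opening in mm.
Only numpy, scipy, OpenCV 4.12 (cv2) and the standard library are available. Lean on these libraries where they do the work, as an engineer would, in place of code of your own. Each camera call takes 0.05 s, during which the arm holds its last target. There are 200 camera calls.

## Working session

There is one attempt and no reset: what is moved stays moved. The work goes in short steps, Python scripts to look and compute and a tool call to move; the robot and the scene stay as the last step left them, time stands still between calls to the robot, and variables do not carry over. Pictures are saved under pics/ and viewed, about 8 in all and at most 12, crops included, and the job is handed in when it is done.

Besides the shell and the picture viewer there is one more tool, called after "Request:" as name(argument=value, ...), one argument or row to a line, values as JSON. apply_moves: Moves the arm, as the interface text tells. Its arguments: {"type":"object","properties":{"increments":{"type":"array"}},"required":["increments"]}

```bash
mkdir -p pics
python3 - <<'E'
from cell import *
import cv2
s=read_state();print(s)
for n in("scene","top"):
    im=get_image(n);cv2.imwrite(f"pics/{n}0.png",im[:,:,::-1]);c=calibration(n);print(n,c)
E
```

```text
{'clock': 0.0, 'qpos': array([ 1.12122309,  0.62932498,  0.03841999,  1.51839239, -0.02699836,
        0.99630458, -0.02002313]), 'qd': array([ 0.00157293,  0.0009349 , -0.00040196,  0.00089406, -0.00079021,
        0.00139426, -0.00058848]), 'tau': array([-1.32014825e-04, -5.63405335e+01,  1.22608624e+00, -1.93449891e+01,
        1.09870109e-02,  1.07219210e-02, -2.45719264e-06]), 'eef_pos': array([ 243.17270168, -602.11001291,  230.39459777]), 'tool_rot': array([-3.13968068e+00,  1.32454412e-05,  3.83768234e-01]), 'force': array([-0.47266965, -0.29371367,  0.08673717]), 'torque': array([-0.06969724, -0.04902687, -0.00655437]), 'width': 85.3940303467033}
scene {'camera_matrix': array([[429.58591307,   0.        , 320.06005972],
       [  0.        , 429.58591307, 198.15022463],
       [  0.        ,   0.        ,   1.        ]]), 'origin': array([1509.171571  , -533.34646499,  873.06816512]), 'attitude': array([ 0.95707807, -0.0117541 ,  1.13200283])}
top {'camera_matrix': array([[452.5833095 ,   0.        , 315.62698073],
       [  0.        , 452.5833095 , 199.15170798],
       [  0.        ,   0.        ,   1.        ]]), 'origin': array([ 205.15166168,  -62.41552148, 1506.63279754]), 'attitude': array([ 0.22705131,  0.005743  , -1.68690277])}
```

View pics/top0.png

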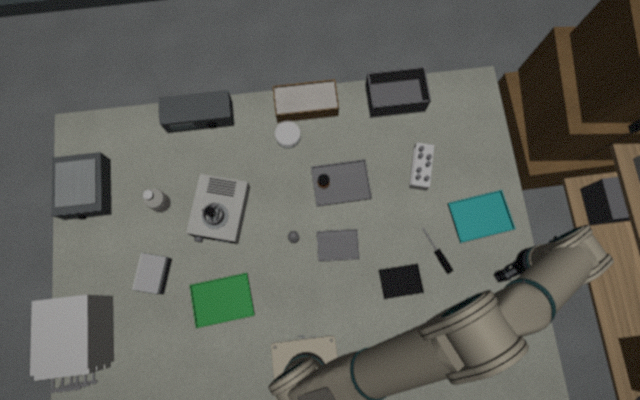

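View pics/scene0.png

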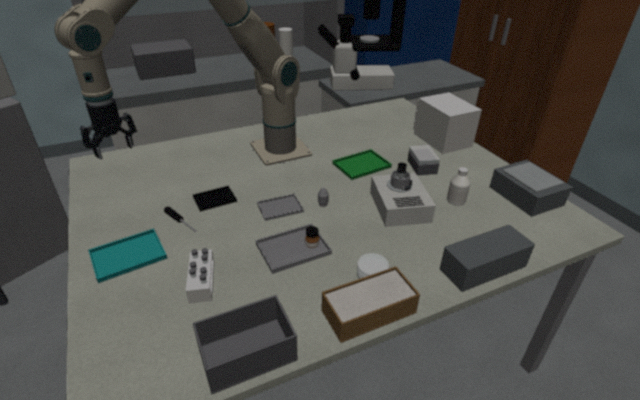

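The top view shows the housing (corners about 200,175 / 248,180 / 239,241 / 188,236) with the port at about (213,213). The larger grey tray is centred near (341,184), with the jar at (323,181). The scene view agrees. Next I turn these into coarse positions.

```bash
cat > h.py <<'E'
import numpy as np, cv2
from scipy.spatial.transform import Rotation as R
from cell import *
def ray(c,px):
    px=np.atleast_2d(px).astype(float);K=c["camera_matrix"]
    d=np.c_[(px[:,0]-K[0,2])/K[0,0],-(px[:,1]-K[1,2])/K[1,1],-np.ones(len(px))]
    return np.array(c["origin"]),R.from_euler('xyz',c["attitude"]).apply(d)
def plane(c,px,z):
    o,d=ray(c,px);return o+d*((z-o[2])/d[:,2])[:,None]
def proj(c,P):
    K=c["camera_matrix"];q=R.from_euler('xyz',c["attitude"]).inv().apply(np.atleast_2d(P)-c["origin"])
    return np.c_[K[0,2]+K[0,0]*q[:,0]/-q[:,2],K[1,2]-K[1,1]*q[:,1]/-q[:,2]]
E
python3 - <<'E'
from h import *
im=cv2.imread("pics/top0.png");c=calibration("top");g=cv2.cvtColor(im,cv2.COLOR_BGR2HSV)
def blob(m,seed,name,z):
    m=cv2.morphologyEx(m.astype(np.uint8)*255,cv2.MORPH_CLOSE,np.ones((3,3)))
    cs,_=cv2.findContours(m,cv2.RETR_EXTERNAL,cv2.CHAIN_APPROX_NONE)
    for k in cs:
        if cv2.contourArea(k)>60 and cv2.pointPolygonTest(k,seed,False)>=0:
            r=cv2.minAreaRect(k);b=cv2.boxPoints(r);w=plane(c,b,z)
            print(name,cv2.contourArea(k),b.round(1).tolist());print(w.round(0)[:,:2].tolist(),w.mean(0).round(1),[np.linalg.norm(w[i]-w[i-1]).round() for i in range(4)])
print(im[208,230],im[190,345],im[208,260],im[190,300],im[240,330])
V=g[:,:,2].astype(int);
for t in(150,165,180): blob(V>t,(235.,215.),"housing%d"%t,70)
tab=im[190,300].astype(int).sum();S=im.astype(int).sum(2)
bg=im[190,300].astype(int)
for t in(95,105,115): blob((V<t),(345.,185.),"tray%d"%t,18)
for nm,p,z in(("port head",(213,211),152),("jar",(323,180),55)): print(nm,plane(c,p,z))
cv2.imwrite("pics/crop.png",cv2.resize(im[150:260,170:390],None,fx=3.6,fy=3.6,interpolation=cv2.INTER_CUBIC))
E
```

```text
[142 144 146] [100  99  99] [125 134 133] [118 127 124] [99 97 97]
tray105 2155.0 [[310.0, 166.3000030517578], [365.8999938964844, 158.10000610351562], [371.79998779296875, 198.6999969482422], [316.0, 206.89999389648438]]
[[665.0, -88.0], [672.0, -283.0], [527.0, -282.0], [521.0, -92.0]] [ 596.1 -186.1   18. ] [np.float64(144.0), np.float64(195.0), np.float64(145.0), np.float64(191.0)]
tray115 2255.5 [[309.79998779296875, 165.1999969482422], [366.1000061035156, 157.39999389648438], [371.8999938964844, 199.1999969482422], [315.6000061035156, 207.0]]
[[669.0, -88.0], [674.0, -284.0], [525.0, -282.0], [521.0, -90.0]] [ 597.4 -185.9   18. ] [np.float64(148.0), np.float64(196.0), np.float64(149.0), np.float64(192.0)]
port head [[516.75305329 224.99908317 152.        ]]
jar [[ 601.27193432 -124.89773783   55.        ]]
```

View pics/crop.png

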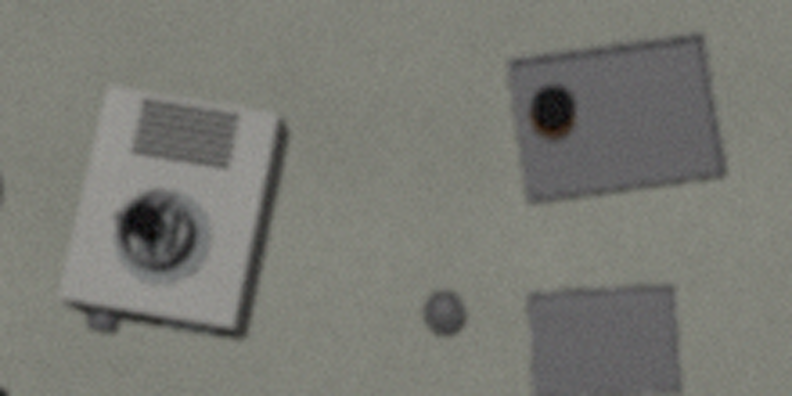

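The crop (3.6x, offset 170,150) shows the housing top corners at about (112,88), (284,122), (240,335) and (65,302). The dark lamp head is at (145,220), the collar at (158,230) and the jar at (553,108).

Run:
```python
from h import *
c=calibration("top")
f=lambda p:np.array(p)/3.6+[169.6,149.6]
w=plane(c,f([(112,88),(284,122),(240,335),(65,302)]),70)[:,:2];print(w)
ctr=w.mean(0);ex=(w[0]+w[1]-w[2]-w[3]);ey=w[0]+w[3]-w[1]-w[2];print(ctr,np.linalg.norm(ex)/2,np.linalg.norm(ey)/2,np.arctan2(ex[1],ex[0]),np.arctan2(-ey[0],ey[1]))
u=ex/np.linalg.norm(ex);print("port",ctr-30*u)
print("head",plane(c,f([(145,220)]),152),"collar",plane(c,f([(158,230)]),114))
cw=calibration("wrist");s=read_state();T=R.from_euler('xyz',s["tool_rot"])
print(cw,T.inv().apply(cw["origin"]-s["eef_pos"]),(T.inv()*R.from_euler('xyz',cw["attitude"])).as_matrix().round(3))
```

```text
[[664.89266455 274.68045824]
 [614.13431435 120.38167777]
 [423.96415803 175.28314081]
 [471.61513817 328.01840644]]
[543.65156877 224.59092081] 199.21589765583073 161.20972502041556 -0.275121207796933 -0.3101709618173852
port [514.77980047 232.74082847]
head [[518.77239328 234.43591076 152.        ]] collar [[517.34904596 232.05407637 114.        ]]
{'camera_matrix': array([[304.70004905,   0.        , 314.66969288],
       [  0.        , 304.70004905, 198.84277846],
       [  0.        ,   0.        ,   1.        ]]), 'origin': array([ 305.36773135, -578.00058912,  372.74043473]), 'attitude': array([-0.26697787,  0.00193848, -1.18736419])} [  66.66089069    0.60702016 -142.23840644] [[-0.     0.965  0.264]
 [ 1.     0.     0.   ]
 [ 0.     0.264 -0.965]]
```

Request:
apply_moves(
  increments=[
    {"tx":0.36,"ty":0.4,"tz":0.02,"rx":0,"ry":0,"rz":9,"claw":0.085},
    {"tx":0.36,"ty":0.4,"tz":0.02,"rx":0,"ry":0,"rz":9,"claw":0.085},
    {"tx":0.36,"ty":0.4,"tz":0.02,"rx":0,"ry":0,"rz":9,"claw":0.085},
    {"tx":0.36,"ty":0.4,"tz":0.02,"rx":0,"ry":0,"rz":9,"claw":0.085},
    {"tx":0.36,"ty":0.4,"tz":0.02,"rx":0,"ry":0,"rz":9,"claw":0.085},
    {"tx":0.36,"ty":0.4,"tz":0.02,"rx":0,"ry":0,"rz":9,"claw":0.085},
    {"tx":0.36,"ty":0.4,"tz":0.02,"rx":0,"ry":0,"rz":9,"claw":0.085},
    {"tx":0.36,"ty":0.4,"tz":0.02,"rx":0,"ry":0,"rz":9,"claw":0.085},
    {"tx":0.36,"ty":0.4,"tz":0.02,"rx":0,"ry":0,"rz":9,"claw":0.085},
    {"tx":0.36,"ty":0.4,"tz":0.02,"rx":0,"ry":0,"rz":9,"claw":0.085},
    {"tx":0.36,"ty":0.4,"tz":0.02,"rx":0,"ry":0,"rz":9,"claw":0.085},
    {"tx":0.36,"ty":0.4,"tz":0.02,"rx":0,"ry":0,"rz":9,"claw":0.085},
  ],
)

```text
clock: 1.3
eef_pos: [607.6, -194.6, 251.0]
tool_rot: [3.141, -0.006, 1.179]
force: [-0.2, 0.4, -0.3]
width: 85.3
```

Request:
apply_moves(
  increments=[
    {"tx":-0.087,"ty":0.435,"tz":-0.036,"rx":0,"ry":0,"rz":9.5,"claw":0.085},
    {"tx":-0.087,"ty":0.435,"tz":-0.036,"rx":0,"ry":0,"rz":9.5,"claw":0.085},
    {"tx":-0.087,"ty":0.435,"tz":-0.036,"rx":0,"ry":0,"rz":9.5,"claw":0.085},
    {"tx":-0.087,"ty":0.435,"tz":-0.036,"rx":0,"ry":0,"rz":9.5,"claw":0.085},
    {"tx":-0.087,"ty":0.435,"tz":-0.036,"rx":0,"ry":0,"rz":9.5,"claw":0.085},
    {"tx":-0.087,"ty":0.435,"tz":-0.036,"rx":0,"ry":0,"rz":9.5,"claw":0.085},
    {"tx":-0.087,"ty":0.435,"tz":-0.036,"rx":0,"ry":0,"rz":9.5,"claw":0.085},
    {"tx":-0.087,"ty":0.435,"tz":-0.036,"rx":0,"ry":0,"rz":9.5,"claw":0.085},
    {"tx":-0.087,"ty":0.435,"tz":-0.036,"rx":0,"ry":0,"rz":9.5,"claw":0.085},
    {"tx":-0.087,"ty":0.435,"tz":-0.036,"rx":0,"ry":0,"rz":9.5,"claw":0.085},
    {"tx":-0.087,"ty":0.435,"tz":-0.036,"rx":0,"ry":0,"rz":9.5,"claw":0.085},
    {"tx":-0.087,"ty":0.435,"tz":-0.036,"rx":0,"ry":0,"rz":9.5,"claw":0.085},
  ],
)

```text
clock: 2.5
eef_pos: [516.9, 230.2, 215.0]
tool_rot: [-3.141, 0.002, 1.996]
force: [0.4, -0.0, 0.0]
width: 84.8
```

Run:
```python
from h import *
s=read_state();c=calibration("wrist");im=get_image("wrist")[:,:,::-1]
import pickle;pickle.dump((s,c),open("w1.pkl","wb"));cv2.imwrite("pics/w1.png",im)
print(s["clock"],s["eef_pos"],s["tool_rot"],s["qpos"].round(2),s["force"],s["torque"],c)
print(proj(c,[[516,232,70],[516,232,114],[516,232,152]]))
```

```text
2.5 [516.85770697 230.16988788 214.95882085] [-3.14054077e+00  1.51589335e-03  1.99603966e+00] [-0.19  0.55 -0.42  1.77  0.28  0.88 -0.32] [ 0.38982126 -0.03896812  0.03892879] [-0.0036416  -0.04551805  0.03751212] {'camera_matrix': array([[304.70004905,   0.        , 314.66969288],
       [  0.        , 304.70004905, 198.84277846],
       [  0.        ,   0.        ,   1.        ]]), 'origin': array([489.57033778, 290.66087161, 357.12296058]), 'attitude': array([-0.26825084,  0.00098269,  0.42489808])}
[[314.85636407 184.2646228 ]
 [314.83546826 195.93513067]
 [314.81078029 209.72359734]]
```

View pics/w1.png

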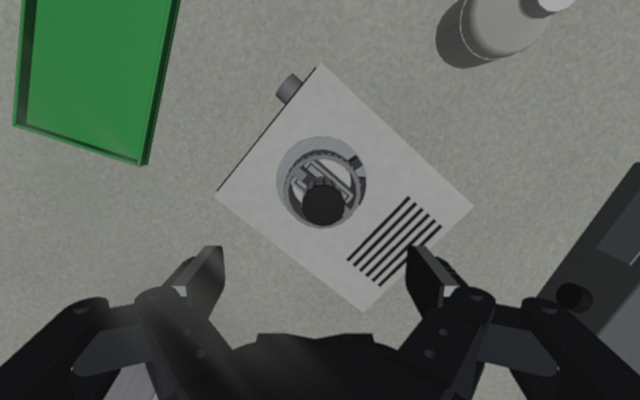

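The wrist view shows the collar ring centred near (325,190), the lamp head at (323,203) and a dark post at (357,162), which is probably the stop. I enlarge it once.

Run:
```python
from h import *
im=cv2.imread("pics/w1.png")
cv2.imwrite("pics/w1c.png",cv2.resize(im[125:245,265:395],None,fx=5,fy=5,interpolation=cv2.INTER_CUBIC))
import pickle;s,c=pickle.load(open("w1.pkl","rb"))
w=plane(c,[(321,64),(472,207),(363,312),(215,196)],70)[:,:2];print(w)
# order: (-x,+y?) 
print([np.linalg.norm(w[i]-w[i-1]) for i in range(4)],w.mean(0))
```

```text
[[476.64571414 331.92101821]
 [666.30742438 274.91060586]
 [622.39915483 123.98542998]
 [432.12828056 181.17121461]]
[np.float64(157.18557560397994), np.float64(198.04482181225825), np.float64(157.18252081507183), np.float64(198.67868420785766)] [549.37014348 227.99706717]
```

View pics/w1c.png

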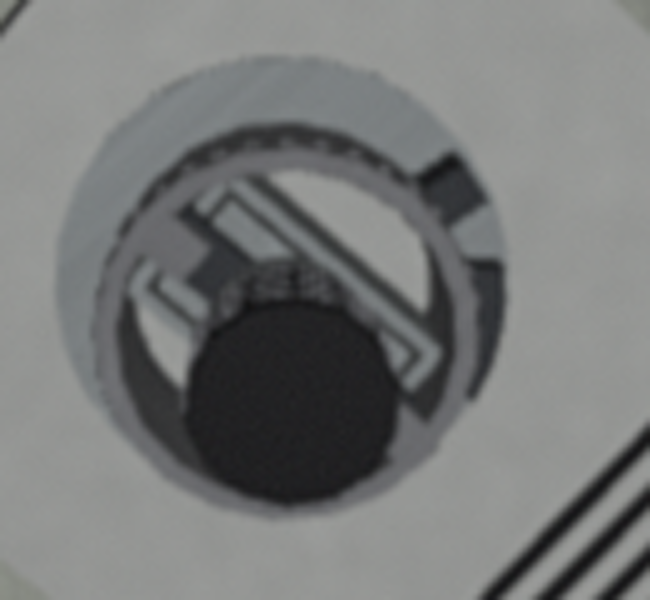

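Run:
```python
from h import *
import pickle;s,c=pickle.load(open("w1.pkl","rb"))
f=lambda p:np.atleast_2d(p)/5.+[264.6,124.6]
for n,p,z in(("collar",(287,335),114),("head",(291,402),152),("plate",(281,279),71)):
    print(n,plane(c,f(p),z).round(1))
w=plane(c,[(321,64),(472,207),(363,312),(215,196)],70)[:,:2]
yaw=np.arctan2(*(w[1]-w[0]+w[2]-w[3])[::-1]);print("yaw",yaw);u=np.array([np.cos(yaw),np.sin(yaw)])
port=w.mean(0)-30*u;print("port",port)
P=plane(c,f((287,335)),114)[0,:2]
for ctr in(P,plane(c,f((291,402)),152)[0,:2]):
  for n,p,z in(("stop cw out",(487,207),92),("stop cw in",(457,222),92),("stop ccw out",(455,155),92),("stop ccw in",(422,180),92),("land end out",(502,263),83.5),("land end in",(478,260),83.5)):
    d=plane(c,f(p),z)[0,:2]-ctr;print(n,np.linalg.norm(d).round(1),(np.arctan2(d[1],d[0])-yaw).round(3))
```

```text
collar [[519.8 237.8 114. ]]
head [[519.7 237.5 152. ]]
plate [[519.5 238.   71. ]]
yaw -0.2919793103713229
port [520.63986316 236.63251694]
stop cw out 39.6 1.179
stop cw in 33.8 1.176
stop ccw out 39.8 1.453
stop ccw in 32.7 1.469
land end out 40.4 0.865
land end in 36.1 0.898
stop cw out 39.9 1.18
stop cw in 34.1 1.178
stop ccw out 40.2 1.452
stop ccw in 33.1 1.468
land end out 40.7 0.869
land end in 36.4 0.903
```

Request:
apply_moves(
  increments=[
    {"tx":0.0034,"ty":0.0054,"tz":-0.02,"rx":0,"ry":0,"rz":0,"claw":0.085},
    {"tx":0.0034,"ty":0.0054,"tz":-0.04,"rx":0,"ry":0,"rz":0,"claw":0.085},
    {"tx":0.0034,"ty":0.0054,"tz":-0.06,"rx":0,"ry":0,"rz":0,"claw":0.085},
    {"tx":0.0034,"ty":0.0054,"tz":-0.08,"rx":0,"ry":0,"rz":0,"claw":0.085},
    {"tx":0.0034,"ty":0.0054,"tz":-0.1,"rx":0,"ry":0,"rz":0,"claw":0.085},
    {"tx":0.0034,"ty":0.0054,"tz":-0.115,"rx":0,"ry":0,"rz":0,"claw":0.085},
    {"tx":0.0034,"ty":0.0054,"tz":-0.125,"rx":0,"ry":0,"rz":0,"claw":0.085},
    {"tx":0.0034,"ty":0.0054,"tz":-0.125,"rx":0,"ry":0,"rz":0,"claw":0.085},
    {"tx":0.0034,"ty":0.0054,"tz":-0.125,"rx":0,"ry":0,"rz":0,"claw":0.085},
  ],
)

```text
clock: 3.45
eef_pos: [520.4, 237.1, 90.7]
tool_rot: [3.141, 0.0, 1.997]
force: [0.1, 0.7, 0.0]
width: 85.0
```

Run:
```python
from h import *
s=read_state();im=get_image("wrist")[:,:,::-1]
cv2.imwrite("pics/w2.png",im)
print(s["clock"],s["eef_pos"],s["tool_rot"],s["force"],s["torque"])
```

```text
3.45 [520.37567346 237.14373019  90.69186542] [3.14108961e+00 1.16306250e-04 1.99696268e+00] [0.09224894 0.67198928 0.02210724] [0.06266071 0.01475828 0.04199761]
```

View pics/w2.png

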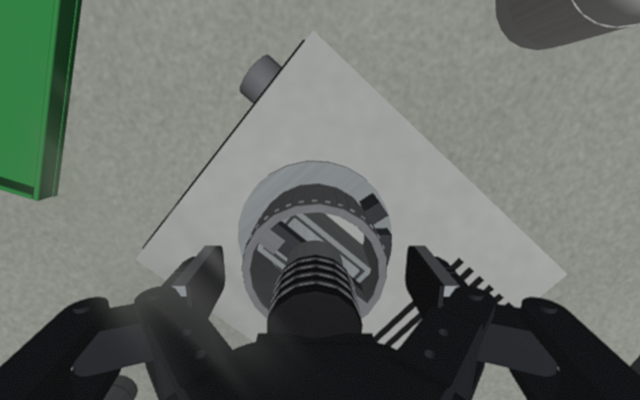

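The collar sits centred between the open fingers (edges at columns 222 and 408, collar at about 316). Closing now.

Request:
apply_moves(
  increments=[
    {"tx":0,"ty":0,"tz":0,"rx":0,"ry":0,"rz":0,"claw":0.055},
    {"tx":0,"ty":0,"tz":0,"rx":0,"ry":0,"rz":0,"claw":0.055},
    {"tx":0,"ty":0,"tz":0,"rx":0,"ry":0,"rz":0,"claw":0.055},
    {"tx":0,"ty":0,"tz":0,"rx":0,"ry":0,"rz":0,"claw":0.055},
    {"tx":0,"ty":0,"tz":0,"rx":0,"ry":0,"rz":0,"claw":0.055},
    {"tx":0,"ty":0,"tz":0,"rx":0,"ry":0,"rz":0,"claw":0.055},
  ],
)

```text
clock: 4.1
eef_pos: [520.1, 237.7, 91.8]
tool_rot: [3.14, 0.001, 1.998]
force: [-1.2, -2.3, 7.9]
width: 61.3
```

```bash
cat > st.py <<'E'
from cell import *
s=read_state()
print(s["clock"],s["eef_pos"].round(2),s["tool_rot"].round(4),s["force"].round(2),s["torque"].round(3),s["width"],s["qpos"].round(2))
E
python3 st.py
```

```text
4.1 [520.07 237.72  91.75] [3.1405e+00 5.0000e-04 1.9982e+00] [-1.18 -2.29  7.87] [-0.257  0.388 -0.048] 61.25849763155742 [-0.26  0.73 -0.34  1.85  0.39  0.63 -0.41]
```

Request:
apply_moves(
  increments=[
    {"tx":0,"ty":0,"tz":0.003,"rx":0,"ry":0,"rz":0,"claw":0.055},
    {"tx":0,"ty":0,"tz":0.006,"rx":0,"ry":0,"rz":0,"claw":0.055},
    {"tx":0,"ty":0,"tz":0.009,"rx":0,"ry":0,"rz":0,"claw":0.055},
    {"tx":0,"ty":0,"tz":0.012,"rx":0,"ry":0,"rz":0,"claw":0.055},
    {"tx":0,"ty":0,"tz":0.0135,"rx":0,"ry":0,"rz":0,"claw":0.055},
    {"tx":0,"ty":0,"tz":0.0135,"rx":0,"ry":0,"rz":0,"claw":0.055},
    {"tx":0,"ty":0,"tz":0.0135,"rx":0,"ry":0,"rz":0,"claw":0.055},
  ],
)

```text
clock: 4.8
eef_pos: [520.0, 237.7, 103.6]
tool_rot: [3.141, -0.0, 1.998]
force: [3.9, 2.0, -13.0]
width: 61.3
```

```bash
python3 st.py
```

```text
4.8 [519.99 237.73 103.6 ] [ 3.1413e+00 -2.0000e-04  1.9981e+00] [  3.94   1.97 -13.03] [ 0.449 -0.964  0.016] 61.26528734003759 [-0.25  0.71 -0.35  1.85  0.38  0.65 -0.4 ]
```

Request:
apply_moves(
  increments=[
    {"tx":0,"ty":0,"tz":0.001,"rx":0,"ry":0,"rz":0,"claw":0.055},
    {"tx":0,"ty":0,"tz":0.001,"rx":0,"ry":0,"rz":0,"claw":0.055},
    {"tx":0,"ty":0,"tz":0.001,"rx":0,"ry":0,"rz":0,"claw":0.055},
  ],
)

```text
clock: 5.1
eef_pos: [519.9, 237.7, 104.2]
tool_rot: [3.142, -0.0, 1.998]
force: [4.9, 2.9, -18.5]
width: 61.0
```

```bash
python3 st.py
```

```text
5.1 [519.93 237.72 104.18] [ 3.1416e+00 -3.0000e-04  1.9982e+00] [  4.91   2.88 -18.51] [ 0.647 -1.222  0.039] 61.02172767562221 [-0.25  0.71 -0.35  1.85  0.38  0.65 -0.4 ]
```

Request:
apply_moves(
  increments=[
    {"tx":0,"ty":0,"tz":0,"rx":0,"ry":0,"rz":0.8,"claw":0.055},
    {"tx":0,"ty":0,"tz":0,"rx":0,"ry":0,"rz":1.6,"claw":0.055},
    {"tx":0,"ty":0,"tz":0,"rx":0,"ry":0,"rz":2.4,"claw":0.055},
    {"tx":0,"ty":0,"tz":0,"rx":0,"ry":0,"rz":3.2,"claw":0.055},
    {"tx":0,"ty":0,"tz":0,"rx":0,"ry":0,"rz":4.0,"claw":0.055},
    {"tx":0,"ty":0,"tz":0,"rx":0,"ry":0,"rz":4.8,"claw":0.055},
    {"tx":0,"ty":0,"tz":0,"rx":0,"ry":0,"rz":5.6,"claw":0.055},
    {"tx":0,"ty":0,"tz":0,"rx":0,"ry":0,"rz":6.4,"claw":0.055},
    {"tx":0,"ty":0,"tz":0,"rx":0,"ry":0,"rz":7.2,"claw":0.055},
    {"tx":0,"ty":0,"tz":0,"rx":0,"ry":0,"rz":8.0,"claw":0.055},
    {"tx":0,"ty":0,"tz":0,"rx":0,"ry":0,"rz":8.8,"claw":0.055},
    {"tx":0,"ty":0,"tz":0,"rx":0,"ry":0,"rz":9.6,"claw":0.055},
  ],
)

```text
clock: 6.3
eef_pos: [519.6, 237.5, 104.2]
tool_rot: [-3.141, -0.001, 2.839]
force: [3.3, 3.3, -17.0]
width: 61.4
```

```bash
python3 st.py
```

```text
6.3 [519.59 237.54 104.18] [-3.1412e+00 -7.0000e-04  2.8387e+00] [  3.28   3.31 -17.01] [ 0.783 -0.815 -0.022] 61.361085088353384 [-0.11  0.75 -0.58  1.84  0.6   0.73  0.24]
```

Request:
apply_moves(
  increments=[
    {"tx":0,"ty":0,"tz":0,"rx":0,"ry":0,"rz":0.4,"claw":0.055},
    {"tx":0,"ty":0,"tz":0,"rx":0,"ry":0,"rz":0.8,"claw":0.055},
    {"tx":0,"ty":0,"tz":0,"rx":0,"ry":0,"rz":1.2,"claw":0.055},
    {"tx":0,"ty":0,"tz":0,"rx":0,"ry":0,"rz":1.6,"claw":0.055},
    {"tx":0,"ty":0,"tz":0,"rx":0,"ry":0,"rz":1.6,"claw":0.055},
    {"tx":0,"ty":0,"tz":0,"rx":0,"ry":0,"rz":1.6,"claw":0.055},
  ],
)

```text
clock: 6.9
eef_pos: [519.5, 237.4, 104.2]
tool_rot: [-3.141, -0.001, 2.976]
force: [3.5, 2.6, -20.9]
width: 60.8
```

```bash
python3 st.py
```

```text
6.9 [519.52 237.44 104.22] [-3.1411e+00 -8.0000e-04  2.9762e+00] [  3.5    2.62 -20.9 ] [ 0.975 -0.839  0.018] 60.826420235253245 [-0.09  0.76 -0.62  1.84  0.63  0.75  0.35]
```

Turned 0.978 rad with no contact so far. Now I take small steps to feel for the stop.

Request:
apply_moves(
  increments=[
    {"tx":0,"ty":0,"tz":0,"rx":0,"ry":0,"rz":0.3,"claw":0.055},
    {"tx":0,"ty":0,"tz":0,"rx":0,"ry":0,"rz":0.6,"claw":0.055},
    {"tx":0,"ty":0,"tz":0,"rx":0,"ry":0,"rz":0.6,"claw":0.055},
    {"tx":0,"ty":0,"tz":0,"rx":0,"ry":0,"rz":0.6,"claw":0.055},
  ],
)

```text
clock: 7.3
eef_pos: [519.5, 237.4, 104.2]
tool_rot: [-3.141, -0.001, 3.029]
force: [4.3, 3.9, -21.5]
width: 61.0
```

```bash
python3 st.py
```

```text
7.3 [519.48 237.43 104.21] [-3.1411e+00 -9.0000e-04  3.0285e+00] [  4.35   3.85 -21.47] [ 0.95  -0.854  0.037] 60.974063848688985 [-0.08  0.76 -0.63  1.84  0.64  0.75  0.39]
```

Request:
apply_moves(
  increments=[
    {"tx":0,"ty":0,"tz":0,"rx":0,"ry":0,"rz":0.2,"claw":0.055},
    {"tx":0,"ty":0,"tz":0,"rx":0,"ry":0,"rz":0.2,"claw":0.055},
    {"tx":0,"ty":0,"tz":0,"rx":0,"ry":0,"rz":0.2,"claw":0.055},
  ],
)

```text
clock: 7.6
eef_pos: [519.5, 237.4, 104.2]
tool_rot: [-3.141, -0.001, 3.046]
force: [3.7, 3.2, -21.0]
width: 60.8
```

```bash
python3 st.py
```

```text
7.6 [519.54 237.35 104.22] [-3.1411e+00 -9.0000e-04  3.0456e+00] [  3.65   3.16 -20.99] [ 0.952 -0.824 -0.113] 60.809394004398904 [-0.08  0.77 -0.64  1.84  0.64  0.75  0.4 ]
```

Request:
apply_moves(
  increments=[
    {"tx":0,"ty":0,"tz":0,"rx":0,"ry":0,"rz":0.2,"claw":0.055},
    {"tx":0,"ty":0,"tz":0,"rx":0,"ry":0,"rz":0.2,"claw":0.055},
    {"tx":0,"ty":0,"tz":0,"rx":0,"ry":0,"rz":0.2,"claw":0.055},
  ],
)

```text
clock: 7.9
eef_pos: [519.6, 237.4, 104.2]
tool_rot: [-3.141, -0.001, 3.063]
force: [4.6, 3.8, -20.3]
width: 60.8
```

```bash
python3 st.py
```

```text
7.9 [519.56 237.39 104.23] [-3.1412e+00 -9.0000e-04  3.0627e+00] [  4.56   3.83 -20.29] [ 1.    -0.865 -0.139] 60.77737309060606 [-0.08  0.77 -0.64  1.84  0.65  0.76  0.42]
```

Torque about z shifted from about 0 to -0.11 and then -0.14 at 1.05–1.065 rad. That matches the stop seen by vision at about 1.07. I ease back a touch and lower the collar into the notch.

Request:
apply_moves(
  increments=[
    {"tx":0,"ty":0,"tz":0,"rx":0,"ry":0,"rz":-0.25,"claw":0.055},
    {"tx":0,"ty":0,"tz":0,"rx":0,"ry":0,"rz":-0.25,"claw":0.055},
    {"tx":0,"ty":0,"tz":-0.003,"rx":0,"ry":0,"rz":-0.25,"claw":0.055},
    {"tx":0,"ty":0,"tz":-0.006,"rx":0,"ry":0,"rz":-0.25,"claw":0.055},
    {"tx":0,"ty":0,"tz":-0.009,"rx":0,"ry":0,"rz":-0.25,"claw":0.055},
    {"tx":0,"ty":0,"tz":-0.0115,"rx":0,"ry":0,"rz":-0.25,"claw":0.055},
    {"tx":0,"ty":0,"tz":-0.0115,"rx":0,"ry":0,"rz":-0.25,"claw":0.055},
    {"tx":0,"ty":0,"tz":-0.0115,"rx":0,"ry":0,"rz":-0.25,"claw":0.055},
  ],
)

```text
clock: 8.7
eef_pos: [519.7, 237.4, 93.4]
tool_rot: [-3.141, -0.0, 3.041]
force: [-0.2, 0.6, -9.3]
width: 61.1
```

```bash
python3 st.py
```

```text
8.7 [519.68 237.45  93.35] [-3.1410e+00 -2.0000e-04  3.0411e+00] [-0.22  0.62 -9.34] [ 0.283 -0.139 -0.03 ] 61.09972145095564 [-0.09  0.78 -0.62  1.85  0.66  0.73  0.39]
```

Request:
apply_moves(
  increments=[
    {"tx":0,"ty":0,"tz":0,"rx":0,"ry":0,"rz":0,"claw":0.085},
    {"tx":0,"ty":0,"tz":0,"rx":0,"ry":0,"rz":0,"claw":0.085},
    {"tx":0,"ty":0,"tz":0,"rx":0,"ry":0,"rz":0,"claw":0.085},
    {"tx":0,"ty":0,"tz":0.01,"rx":0,"ry":0,"rz":0,"claw":0.085},
    {"tx":0,"ty":0,"tz":0.02,"rx":0,"ry":0,"rz":0,"claw":0.085},
    {"tx":0,"ty":0,"tz":0.025,"rx":0,"ry":0,"rz":0,"claw":0.085},
    {"tx":0,"ty":0,"tz":0.025,"rx":0,"ry":0,"rz":0,"claw":0.085},
    {"tx":0,"ty":0,"tz":0.025,"rx":0,"ry":0,"rz":0,"claw":0.085},
  ],
)

```text
clock: 9.5
eef_pos: [520.0, 237.6, 118.6]
tool_rot: [3.142, 0.0, 3.041]
force: [0.1, 0.4, -0.7]
width: 85.0
```

```bash
python3 st.py
python3 - <<'E'
from h import *
c=calibration("wrist");im=get_image("wrist")[:,:,::-1]
print(proj(c,[[519.8,237.7,114],[519.8,237.7,70]]))
import pickle;pickle.dump(c,open("w3.pkl","wb"))
cv2.imwrite("pics/w3.png",cv2.resize(im[110:350,200:430],None,fx=2.5,fy=2.5))
E
```

```text
9.5 [519.95 237.59 118.58] [3.1415e+00 4.0000e-04 3.0409e+00] [ 0.08  0.39 -0.7 ] [-0.021 -0.022 -0.018] 84.99582733304852 [-0.07  0.75 -0.65  1.83  0.63  0.78  0.41]
[[315.93063172 247.13390982]
 [315.64670427 219.39349561]]
```

View pics/w3.png

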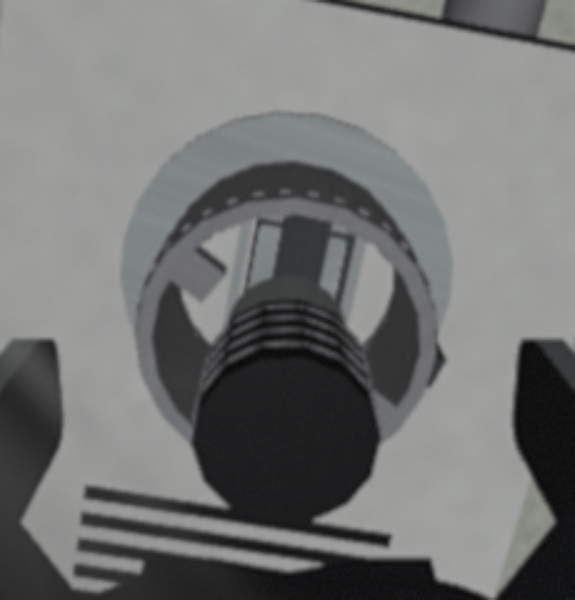

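The lug at crop (200,275) has turned clear of the ear bar at (303,245). The collar is down and the head is centred between the fingers. Grasping the head now.

Request:
apply_moves(
  increments=[
    {"tx":0,"ty":0,"tz":0,"rx":0,"ry":0,"rz":0,"claw":0.022},
    {"tx":0,"ty":0,"tz":0,"rx":0,"ry":0,"rz":0,"claw":0.022},
    {"tx":0,"ty":0,"tz":0,"rx":0,"ry":0,"rz":0,"claw":0.022},
    {"tx":0,"ty":0,"tz":0,"rx":0,"ry":0,"rz":0,"claw":0.022},
    {"tx":0,"ty":0,"tz":0,"rx":0,"ry":0,"rz":0,"claw":0.022},
    {"tx":0,"ty":0,"tz":0,"rx":0,"ry":0,"rz":0,"claw":0.022},
    {"tx":0,"ty":0,"tz":0,"rx":0,"ry":0,"rz":0,"claw":0.022},
    {"tx":0,"ty":0,"tz":0,"rx":0,"ry":0,"rz":0,"claw":0.022},
    {"tx":0,"ty":0,"tz":0,"rx":0,"ry":0,"rz":0,"claw":0.022},
  ],
)

```text
clock: 10.45
eef_pos: [519.7, 237.7, 118.4]
tool_rot: [-3.141, -0.0, 3.041]
force: [-0.8, 0.0, 1.0]
width: 29.8
```

```bash
python3 st.py
```

```text
10.45 [519.74 237.65 118.35] [-3.1415e+00 -1.0000e-04  3.0411e+00] [-0.85  0.04  1.04] [-0.099  0.131  0.019] 29.776036059948854 [-0.07  0.75 -0.65  1.83  0.63  0.78  0.41]
```

Request:
apply_moves(
  increments=[
    {"tx":0,"ty":0,"tz":0.004,"rx":0,"ry":0,"rz":0,"claw":0.022},
    {"tx":0,"ty":0,"tz":0.008,"rx":0,"ry":0,"rz":0,"claw":0.022},
    {"tx":0,"ty":0,"tz":0.012,"rx":0,"ry":0,"rz":0,"claw":0.022},
    {"tx":0,"ty":0,"tz":0.016,"rx":0,"ry":0,"rz":0,"claw":0.022},
  ],
)

```text
clock: 10.85
eef_pos: [519.8, 237.7, 134.6]
tool_rot: [3.141, -0.0, 3.041]
force: [-0.2, 0.4, -2.2]
width: 29.5
```

```bash
python3 st.py
```

```text
10.85 [519.83 237.68 134.61] [ 3.1415 -0.      3.041 ] [-0.17  0.44 -2.17] [ 0.001 -0.022 -0.026] 29.526669355894395 [-0.06  0.73 -0.67  1.82  0.6   0.81  0.43]
```

Request:
apply_moves(
  increments=[
    {"tx":0,"ty":0,"tz":0.01,"rx":0,"ry":0,"rz":0,"claw":0.022},
    {"tx":0,"ty":0,"tz":0.02,"rx":0,"ry":0,"rz":0,"claw":0.022},
    {"tx":0,"ty":0,"tz":0.03,"rx":0,"ry":0,"rz":0,"claw":0.022},
    {"tx":0,"ty":0,"tz":0.04,"rx":0,"ry":0,"rz":0,"claw":0.022},
    {"tx":0,"ty":0,"tz":0.05,"rx":0,"ry":0,"rz":0,"claw":0.022},
    {"tx":0,"ty":0,"tz":0.06,"rx":0,"ry":0,"rz":0,"claw":0.022},
    {"tx":0,"ty":0,"tz":0.07,"rx":0,"ry":0,"rz":0,"claw":0.022},
    {"tx":0,"ty":0,"tz":0.08,"rx":0,"ry":0,"rz":0,"claw":0.022},
    {"tx":0,"ty":0,"tz":0.09,"rx":0,"ry":0,"rz":0,"claw":0.022},
    {"tx":0,"ty":0,"tz":0.1,"rx":0,"ry":0,"rz":0,"claw":0.022},
    {"tx":0,"ty":0,"tz":0.1,"rx":0,"ry":0,"rz":0,"claw":0.022},
  ],
)

```text
clock: 11.95
eef_pos: [520.5, 238.4, 235.9]
tool_rot: [3.14, 0.002, 3.041]
force: [0.3, 0.4, -2.4]
width: 29.7
```

```bash
python3 st.py
python3 - <<'E'
from h import *
c=calibration("wrist");im=get_image("wrist")[:,:,::-1]
cv2.imwrite("pics/w4.png",im)
E
```

```text
11.95 [520.55 238.36 235.92] [3.140e+00 2.200e-03 3.041e+00] [ 0.26  0.44 -2.36] [-0.012  0.011 -0.006] 29.67196409103438 [-0.    0.61 -0.76  1.72  0.48  1.01  0.53]
```

View pics/w4.png

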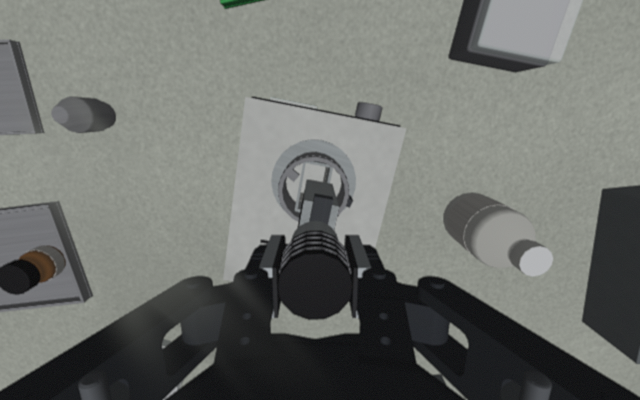

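Request:
apply_moves(
  increments=[
    {"tx":0.004,"ty":-0.02,"tz":0,"rx":0,"ry":0,"rz":-0.5,"claw":0.022},
    {"tx":0.011,"ty":-0.06,"tz":0,"rx":0,"ry":0,"rz":-1.2,"claw":0.022},
    {"tx":0.018,"ty":-0.105,"tz":0,"rx":0,"ry":0,"rz":-2,"claw":0.022},
    {"tx":0.026,"ty":-0.15,"tz":0,"rx":0,"ry":0,"rz":-2.8,"claw":0.022},
    {"tx":0.034,"ty":-0.195,"tz":0,"rx":0,"ry":0,"rz":-3.6,"claw":0.022},
    {"tx":0.042,"ty":-0.24,"tz":0,"rx":0,"ry":0,"rz":-4.4,"claw":0.022},
    {"tx":0.05,"ty":-0.285,"tz":0,"rx":0,"ry":0,"rz":-5.2,"claw":0.022},
    {"tx":0.058,"ty":-0.33,"tz":0,"rx":0,"ry":0,"rz":-6,"claw":0.022},
    {"tx":0.066,"ty":-0.375,"tz":0,"rx":0,"ry":0,"rz":-6.8,"claw":0.022},
    {"tx":0.073,"ty":-0.415,"tz":0,"rx":0,"ry":0,"rz":-7.5,"claw":0.022},
    {"tx":0.077,"ty":-0.438,"tz":0,"rx":0,"ry":0,"rz":-8,"claw":0.022},
    {"tx":0.077,"ty":-0.438,"tz":0,"rx":0,"ry":0,"rz":-8,"claw":0.022},
  ],
)

```text
clock: 13.2
eef_pos: [596.0, -206.3, 232.9]
tool_rot: [-3.138, 0.001, 2.335]
force: [0.4, 0.2, -3.9]
width: 29.5
```

Request:
apply_moves(
  increments=[
    {"tx":0,"ty":0,"tz":-0.02,"rx":0,"ry":0,"rz":0,"claw":0.022},
    {"tx":0,"ty":0,"tz":-0.04,"rx":0,"ry":0,"rz":0,"claw":0.022},
    {"tx":0,"ty":0,"tz":-0.06,"rx":0,"ry":0,"rz":0,"claw":0.022},
    {"tx":0,"ty":0,"tz":-0.075,"rx":0,"ry":0,"rz":0,"claw":0.022},
    {"tx":0,"ty":0,"tz":-0.085,"rx":0,"ry":0,"rz":0,"claw":0.022},
    {"tx":0,"ty":0,"tz":-0.085,"rx":0,"ry":0,"rz":0,"claw":0.022},
    {"tx":0,"ty":0,"tz":-0.085,"rx":0,"ry":0,"rz":0,"claw":0.022},
  ],
)

```text
clock: 13.9
eef_pos: [597.3, -200.0, 149.7]
tool_rot: [3.141, 0.0, 2.343]
force: [0.1, 0.0, -1.9]
width: 29.7
```

```bash
python3 st.py
python3 - <<'E'
from h import *
im=get_image("scene")[:,:,::-1];w=get_image("wrist")[:,:,::-1]
a=cv2.resize(im[150:300,220:460],(800,500))
cv2.imwrite("pics/p5.png",np.vstack([cv2.resize(im[170:300,230:430],(460,300)),cv2.resize(w,(460,288))]))
E
```

```text
13.9 [ 597.26 -200.04  149.71] [3.1410e+00 4.0000e-04 2.3433e+00] [ 0.13  0.01 -1.89] [ 0.029 -0.032  0.041] 29.74370011544408 [ 0.59  0.74 -0.52  1.65  0.45  0.88  0.66]
```

View pics/p5.png

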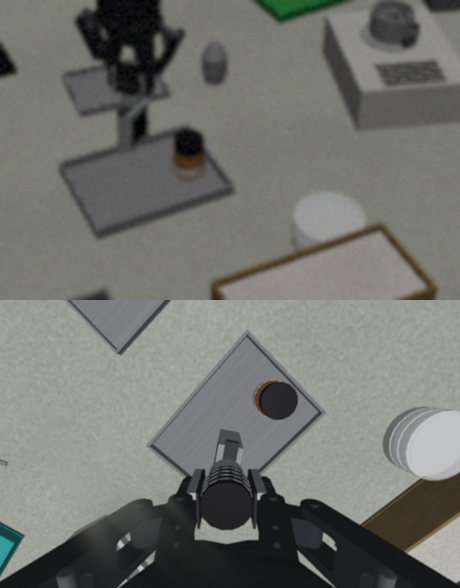

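The module hangs upright over the free part of the tray, clear of the jar. Lowering now.

Request:
apply_moves(
  increments=[
    {"tx":0,"ty":0,"tz":-0.015,"rx":0,"ry":0,"rz":0,"claw":0.022},
    {"tx":0,"ty":0,"tz":-0.03,"rx":0,"ry":0,"rz":0,"claw":0.022},
    {"tx":0,"ty":0,"tz":-0.045,"rx":0,"ry":0,"rz":0,"claw":0.022},
    {"tx":0,"ty":0,"tz":-0.055,"rx":0,"ry":0,"rz":0,"claw":0.022},
    {"tx":0,"ty":0,"tz":-0.06,"rx":0,"ry":0,"rz":0,"claw":0.022},
    {"tx":0,"ty":0,"tz":-0.062,"rx":0,"ry":0,"rz":0,"claw":0.022},
    {"tx":0,"ty":0,"tz":-0.064,"rx":0,"ry":0,"rz":0,"claw":0.022},
    {"tx":0,"ty":0,"tz":-0.065,"rx":0,"ry":0,"rz":0,"claw":0.022},
    {"tx":0,"ty":0,"tz":-0.065,"rx":0,"ry":0,"rz":0,"claw":0.022},
    {"tx":0,"ty":0,"tz":-0.065,"rx":0,"ry":0,"rz":0,"claw":0.022},
  ],
)

```text
clock: 15.0
eef_pos: [597.1, -200.4, 84.7]
tool_rot: [3.141, 0.001, 2.343]
force: [-0.8, -0.1, -2.0]
width: 29.8
```

```bash
python3 st.py
```

```text
15.0 [ 597.08 -200.4    84.73] [3.1413e+00 6.0000e-04 2.3429e+00] [-0.76 -0.12 -1.96] [-0.002  0.021  0.049] 29.78265648930276 [ 0.56  0.82 -0.47  1.69  0.51  0.76  0.61]
```

Request:
apply_moves(
  increments=[
    {"tx":0,"ty":0,"tz":-0.0005,"rx":0,"ry":0,"rz":0,"claw":0.022},
    {"tx":0,"ty":0,"tz":-0.001,"rx":0,"ry":0,"rz":0,"claw":0.022},
    {"tx":0,"ty":0,"tz":-0.001,"rx":0,"ry":0,"rz":0,"claw":0.022},
  ],
)

```text
clock: 15.3
eef_pos: [596.8, -200.4, 83.3]
tool_rot: [-3.142, -0.0, 2.343]
force: [-1.7, 0.2, -2.2]
width: 29.3
```

```bash
python3 st.py
```

```text
15.3 [ 596.78 -200.37   83.3 ] [-3.1416 -0.      2.3428] [-1.7   0.23 -2.24] [ 0.013 -0.007 -0.034] 29.2535801439239 [ 0.56  0.82 -0.47  1.69  0.51  0.76  0.61]
```

Request:
apply_moves(
  increments=[
    {"tx":0,"ty":0,"tz":-0.0005,"rx":0,"ry":0,"rz":0,"claw":0.022},
    {"tx":0,"ty":0,"tz":-0.0005,"rx":0,"ry":0,"rz":0,"claw":0.022},
    {"tx":0,"ty":0,"tz":-0.0005,"rx":0,"ry":0,"rz":0,"claw":0.022},
  ],
)

```text
clock: 15.6
eef_pos: [596.8, -200.3, 82.8]
tool_rot: [-3.142, -0.0, 2.343]
force: [0.7, -0.3, -2.3]
width: 29.6
```

```bash
python3 st.py
```

```text
15.6 [ 596.81 -200.28   82.77] [-3.1416e+00 -1.0000e-04  2.3430e+00] [ 0.69 -0.32 -2.27] [-0.021 -0.031 -0.014] 29.631439435199194 [ 0.56  0.82 -0.47  1.69  0.51  0.76  0.61]
```

Request:
apply_moves(
  increments=[
    {"tx":0,"ty":0,"tz":-0.0005,"rx":0,"ry":0,"rz":0,"claw":0.022},
    {"tx":0,"ty":0,"tz":-0.0005,"rx":0,"ry":0,"rz":0,"claw":0.022},
    {"tx":0,"ty":0,"tz":-0.0005,"rx":0,"ry":0,"rz":0,"claw":0.022},
  ],
)

```text
clock: 15.9
eef_pos: [596.9, -200.4, 82.5]
tool_rot: [3.141, 0.0, 2.343]
force: [0.3, -0.9, -1.0]
width: 29.4
```

```bash
python3 st.py
```

```text
15.9 [ 596.93 -200.36   82.48] [3.1415e+00 2.0000e-04 2.3429e+00] [ 0.27 -0.86 -1.  ] [ 0.043  0.121 -0.002] 29.38698107284792 [ 0.56  0.82 -0.47  1.69  0.51  0.75  0.61]
```

Request:
apply_moves(
  increments=[
    {"tx":0,"ty":0,"tz":-0.0005,"rx":0,"ry":0,"rz":0,"claw":0.022},
    {"tx":0,"ty":0,"tz":-0.0005,"rx":0,"ry":0,"rz":0,"claw":0.022},
    {"tx":0,"ty":0,"tz":-0.0005,"rx":0,"ry":0,"rz":0,"claw":0.022},
  ],
)

```text
clock: 16.2
eef_pos: [597.0, -200.4, 82.4]
tool_rot: [3.142, 0.001, 2.343]
force: [-1.5, 0.1, 5.6]
width: 29.6
```

```bash
python3 st.py
```

```text
16.2 [ 597.03 -200.42   82.42] [3.1415e+00 6.0000e-04 2.3429e+00] [-1.54  0.09  5.57] [-0.019  0.425  0.029] 29.589084058156942 [ 0.56  0.82 -0.47  1.69  0.51  0.75  0.61]
```

The module is seated (Fz +5.6 N). Releasing in small opening steps, then straight up.

Request:
apply_moves(
  increments=[
    {"tx":0,"ty":0,"tz":0,"rx":0,"ry":0,"rz":0,"claw":0.032},
    {"tx":0,"ty":0,"tz":0,"rx":0,"ry":0,"rz":0,"claw":0.036},
    {"tx":0,"ty":0,"tz":0,"rx":0,"ry":0,"rz":0,"claw":0.042},
    {"tx":0,"ty":0,"tz":0,"rx":0,"ry":0,"rz":0,"claw":0.055},
    {"tx":0,"ty":0,"tz":0,"rx":0,"ry":0,"rz":0,"claw":0.07},
    {"tx":0,"ty":0,"tz":0,"rx":0,"ry":0,"rz":0,"claw":0.07},
  ],
)

```text
clock: 16.8
eef_pos: [596.8, -200.3, 81.7]
tool_rot: [3.142, -0.0, 2.343]
force: [-0.0, 0.4, 0.4]
width: 69.9
```

Request:
apply_moves(
  increments=[
    {"tx":0,"ty":0,"tz":0.015,"rx":0,"ry":0,"rz":0,"claw":0.07},
    {"tx":0,"ty":0,"tz":0.03,"rx":0,"ry":0,"rz":0,"claw":0.07},
    {"tx":0,"ty":0,"tz":0.05,"rx":0,"ry":0,"rz":0,"claw":0.07},
    {"tx":0,"ty":0,"tz":0.07,"rx":0,"ry":0,"rz":0,"claw":0.07},
    {"tx":0,"ty":0,"tz":0.09,"rx":0,"ry":0,"rz":0,"claw":0.07},
    {"tx":0,"ty":0,"tz":0.11,"rx":0,"ry":0,"rz":0,"claw":0.07},
    {"tx":0,"ty":0,"tz":0.13,"rx":0,"ry":0,"rz":0,"claw":0.07},
    {"tx":0,"ty":0,"tz":0.14,"rx":0,"ry":0,"rz":0,"claw":0.07},
    {"tx":0,"ty":0,"tz":0.14,"rx":0,"ry":0,"rz":0,"claw":0.07},
  ],
)

```text
clock: 17.7
eef_pos: [598.0, -200.4, 224.4]
tool_rot: [3.139, 0.004, 2.343]
force: [0.8, 0.3, -0.1]
width: 70.5
```

```bash
python3 st.py
python3 - <<'E'
from h import *
w=get_image("wrist")[:,:,::-1];im=get_image("scene")[:,:,::-1]
cv2.imwrite("pics/p6.png",np.vstack([cv2.resize(im[150:280,250:450],(460,300),interpolation=cv2.INTER_CUBIC),cv2.resize(w,(460,288))]))
E
```

```text
17.7 [ 597.99 -200.42  224.38] [3.1395 0.0037 2.3428] [ 0.76  0.33 -0.1 ] [ 0.043 -0.031 -0.021] 70.4941288223212 [ 0.61  0.66 -0.56  1.58  0.39  1.02  0.71]
```

View pics/p6.png

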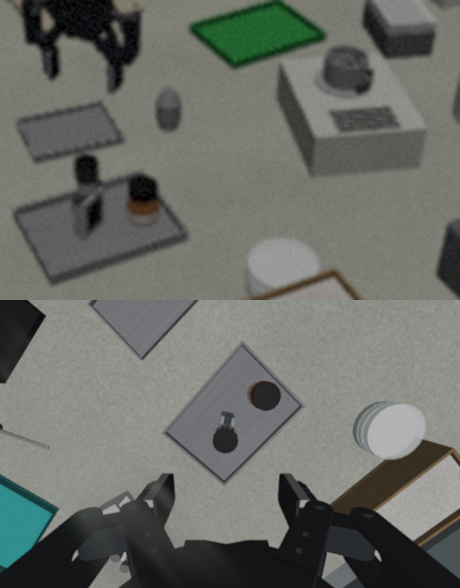

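The module stands upright on the tray beside the jar. The collar is down on the empty port, and the gripper is clear.

```bash
python3 -c "from cell import *;print(finish_job())"
```

```text
the job is handed in; nothing more can be done
None
```

The lamp module is out of the light source and standing upright on the larger grey tray beside the jar. The collar is down in the open notch, and I handed the job in at about 17.8 s.

- **Collar:** I pulled it up to its hard stop, where the upward force jumped to about 18 N. I turned it anticlockwise about 1.06 rad until the moment on the tool changed by about 0.15 N m, which agrees with the stop seen by camera at about 1.07 rad. I then eased it back 0.02 rad, lowered it to within about 1.5 mm of rest and let go.
- **Lamp:** I lifted it straight up 116 mm and met no resistance beyond its weight of about 2.3 N. I set it down with a peak contact of about 6 N and released it.
- **Last checks:** The final wrist and scene pictures show the module upright and clear of the jar, the collar down on the empty port and the gripper free. The neighbouring items in view look undisturbed. No check failed. The coarse overhead estimate of the port was about 5 mm off, and the wrist view corrected it. I did not measure the stop post's deflection directly; I judge it small from the low moment.

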